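Swirl the marble round the sprung marble drum

TASK

Show off the marble drum: with the fingertips pressing lightly (about 6 N) on the flat top of its wooden rim and sliding along that curved rim, tilt the drum so that the glass marble on its free arm runs round and round one way at an even pace of about 0.1 m/s, for a good ten seconds without a stop or a rush and without the fingers leaving the rim or pressing hard. Then bring the marble to rest at its home beside the lug and lift the fingers clear. Never touch the marble, and leave the other toys alone.

Things in the scene. Friction and masses are not known exactly. Their poses are not given: they have to be found in the camera images.
- drum: Open round wooden marble drum, 272 mm across, 1.2 kg, on a sprung rubber neck over a fixed foot. Origin: centre of the rim's top plane, 88 mm above the table, also the tilt pivot; z square to the rim (up at rest), -x towards the lug. It leans any way about the pivot against springs of 12 Nm/rad (damping 0.3 Nms/rad, stops at 0.2 rad) and cannot turn about z.
- rim (a point): Point on the flat top of the drum's rim on the lug side, 118 mm from the drum's centre, the best radius to press at all the way round. The rim is 40 mm wide (radius 96 to 136 mm). 6 N down at this radius sinks the rim about 7 mm and leans the drum 0.06 rad towards the fingers, at once (under 0.1 s); the marble runs to the low side.
- carrier (a joint): Turn of the free arm that carries the marble in the drum, counter-clockwise from above, rad, endless; 0 at home (marble on the lug side, the drum's -x). Light drag: friction 0.0002 Nm, damping 0.0004 Nms/rad. Its brass disc (88 mm across, 350 g) lies in the middle, its top 7 mm below the rim's. The axle leans 0.02 rad towards the lug, so home is the lowest place.
- marble: Glass marble, 44 mm across, 115 g, in a brass ring at the arm's end; starts at rest at home. Origin: its centre, 74 mm from the drum's axis, 7 mm below the rim's top plane, so it stands 15 mm above it. Ignore its orientation. It coasts round the drum's axis, speeding up (with the disc's inertia) at about g/1.57 times the slope along its circle: 0.37 m/s2 at most with 6 N.
- home (a point): Where the marble's centre lies at home, next to the lug: 74 mm from the drum's centre, 8 mm below the rim's top plane.
- lug (a point): Middle of the top of the dark wooden lug, 40 mm wide, that sticks out 32 mm from the drum's outer side; 150 mm from the drum's centre, 14 mm below the rim top.
- musicbox: orange plastic crank music box, 90 x 110 x 60 mm, loose bystander; origin under its centre
- drumbox: small closed wooden drum-shaped box, 110 mm across, 74 mm high, loose bystander; origin under its centre
- tin: paper-labelled tin, 72 mm across, 90 mm high, loose bystander; origin under its centre

How it is judged:
By the outcome, as a careful person would: the job done as asked, in the order asked, and still so for the second after the job is handed in, with the robot touching nothing.
It also fails if it takes over 72 s, if anything falls off the work surface, if the arm or the gripper's body presses on something with over 40 N, if the wrist force passes 120 N, or if a joint passes its speed limit or range.

ROBOT

A 6-joint arm with a two-finger parallel gripper is mounted at the origin on the work surface. World frame = base frame: x ahead of the robot, y to its left, z up, the work surface at z = 0. Lengths are in m, angles in rad, forces in N, time in s.
With the tool pointing down it reaches from about 0.35 to 0.875 m from the base axis. Payload 15.5 kg.
Tool frame: the origin (TCP) lies at the very end of the fingers, on their centre line; the grasp point (between the pads) lies 19 mm behind it (r.grasp_offset is the distance from the TCP to the grasp point, in m); z points along the fingers, y is the line along which they close (so a half turn about z gives the same grasp; the last joint's range is limited). The gripper opens to 85 mm and grips with 20 to 120 N. Pads are 22 mm wide; open, the fingers measure 114 mm over their backs; the gripper's body (76 mm by 85 mm) begins 54 mm behind the grasp point. The pads swing forward as they close: fully open they stand 13 mm farther back than shut.
Start: joints at [-1.232, 0.494, 1.345, -0, 1.302, -0.096], TCP at [0.263, -0.567, 0.208] pointing down, gripper open.
Joint ranges: [-2.91, 2.91], [-0.82, 2.16], [0.22, 2.67], [-1.22, 4.37], [0.12, 2.79], [-3.08, 3.08]. Speed limits (rad/s): [1.89, 1.89, 2.57, 3.01, 3.01, 3.01].

INTERFACE

Orientations are given as a unit quaternion [x, y, z, w].
In Python, from station import readout, get_image, calibration, hand_in, r gives the robot as it stands.
- The arm moves only by the tool send_rows, never from a script. Its argument "targets" is a list of rows, each a list of 6 numbers: the shift along the tool's x, y, z normalised to -1 to 1, where 1 is 0.02 m, then the turn, a rotation vector about the tool's x, y, z normalised to -1 to 1, where 1 is 4 degrees. In form: [[x, y, z, wx, wy, wz], ...]. A call has 1 to 8 rows; each row shifts and turns the commanded pose from where the row before left it, along the tool's axes as they then stand; what a row does not reach is not made up. A row lasts 1/12 s, in which the tool goes at most 41.7 mm and 7.16 degrees, less where a joint would pass 70% of its speed; a pose out of reach is approached as far as the arm can. A call with a number of a shift or a turn outside -1 to 1 is refused whole. A call with a gripper value outside its range is refused whole. "grip" is the opening, from -1 (shut) to 1 (fully open), set as the call begins (left out, the last holds). The fingers move at their own pace and stop on an object; "squeeze" is the grip in N (left out, the last holds). Time passes only in rows, so rows that do not move let the fingers close. It gives the time, the measured TCP pose, the force, the opening and the grip force at its end, in the units of the state.
- readout.observe(): the state, without advancing time (a new reading comes with each control period).
- get_image(name): name is "side" or "top" or "wrist"; returns (picture, depth): 384x512x3 uint8, blue, green, red; 384x512 float32, m along the optical axis (not along the pixel's ray), 0 where there is no reading.
- calibration(name): a dict with "vfov" (degrees; the focal length in pixels is half the picture's height over the tangent of half this angle, whatever the lens; pixels are square), "cx", "cy" (the principal point, pixels), "k1" (the pictures are not rectified: a ray, as slopes to the right and down, at radius r is drawn at 1 + k1 r^2 times it, then the intrinsics apply), "extrinsics" (4x4, takes a point from world to camera coordinates). Camera axes: x right, y up, looking along -z (the intrinsics and any distortion apply to the point x, -y, -z); pixel columns grow to the right and rows downward; lengths in m; the calibration is good to about 2 mm. A picture is of the moment at which its call begins: read the wrist's pose just before it. calibration takes no time and is no camera call; for the wrist camera it gives the pose at the moment of the call.
- hand_in(): hands the job in; it is judged then, once.
The state is a dict: "clock": time; "qpos": joint angles; "joint_velocities": joint speeds; "joint_efforts": joint torques, N m; "tool_pos": TCP position; "orientation": TCP orientation; "contact_force": force on the tool from outside, world axes, zero at the start; "moment": the same for the moment, N m; "gripper_width": opening from 0.0 (shut) to 1.0 (fully open); "grip_force": force on a finger pad.
Only numpy, scipy, OpenCV 4.12 (cv2) and the standard library are available. Lean on these libraries where they do the work, as an engineer would, in place of code of your own. Each camera call takes 0.05 s, during which the arm holds its last target. There are 200 camera calls.

## Working session

There is one attempt and no reset: what is moved stays moved. The work goes in short steps, Python scripts to look and compute and a tool call to move; the robot and the scene stay as the last step left them, time stands still between calls to the robot, and variables do not carry over. Pictures are saved under pics/ and viewed, at most 10 in all, crops included, and the job is handed in when it is done.

Besides the shell and the picture viewer there is one more tool, called after "Request:" in YAML: its name, and indented under it one key for each argument. send_rows: Moves the arm, as the interface text tells. Its arguments: {"type":"object","properties":{"targets":{"type":"array","items":{"type":"array","items":{"type":"number","minimum":-1,"maximum":1}}},"grip":{"type":"number"},"squeeze":{"type":"number"}},"required":["targets"]}

```bash
ls; mkdir -p pics
python3 - <<'E'
from station import *
import cv2,numpy as np
print(readout.observe())
ims=[]
for n in("top","side"):
    im,d=get_image(n); cv2.imwrite(f"pics/{n}0.png",im); np.save(f"pics/{n}d.npy",d); c=calibration(n); print(n,c); ims.append(im)
E
```

```text
pics
{'clock': 0.0, 'qpos': array([-1.23253033e+00,  4.94186077e-01,  1.34616233e+00, -1.66499266e-05,
        1.30254885e+00, -9.55145826e-02]), 'joint_velocities': array([ 0.00010606,  0.00077267,  0.00123134, -0.00046212,  0.00106518,
       -0.00061295]), 'joint_efforts': array([ 4.73354536e-03, -8.82148218e+01, -3.83874178e+01, -9.64306139e-06,
        9.93661874e-03, -2.34766600e-05]), 'tool_pos': array([ 0.26253825, -0.56671783,  0.20768793]), 'orientation': array([ 9.76570677e-01,  2.15195927e-01, -8.69458530e-05, -6.46529164e-04]), 'contact_force': array([ 0.33641427,  1.05588781, -0.22593044]), 'moment': array([ 0.01905722,  0.02770453, -0.03775823]), 'grip_force': 0.0, 'gripper_width': 0.9977880614422556}
top {'vfov': 48.24065226670571, 'cx': 260.5302733004475, 'cy': 187.62479746560487, 'k1': -0.07918772297657613, 'extrinsics': array([[-0.0178281 , -0.99977057,  0.01187312,  0.03773307],
       [ 0.99863846, -0.01722314,  0.04924018, -0.54535576],
       [-0.04902439,  0.01273482,  0.99871639, -1.44498493],
       [ 0.        ,  0.        ,  0.        ,  1.        ]])}
side {'vfov': 55.5745981971294, 'cx': 255.66053266626446, 'cy': 193.68582627792557, 'k1': -0.052107126114035944, 'extrinsics': array([[-0.98707018, -0.16011412,  0.00747798,  0.54663738],
       [ 0.12559141, -0.74357176,  0.65675553, -0.07237312],
       [-0.09959542,  0.64920297,  0.75406648, -1.35239649],
       [ 0.        ,  0.        ,  0.        ,  1.        ]])}
```

View pics/top0.png

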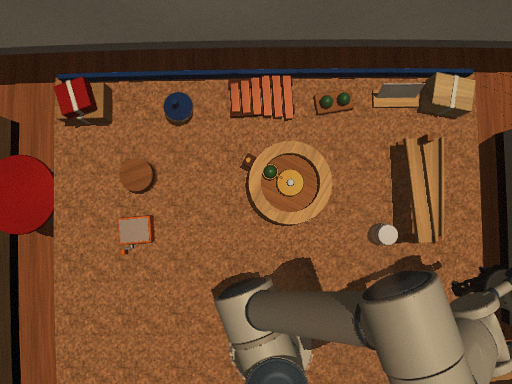

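View pics/side0.png

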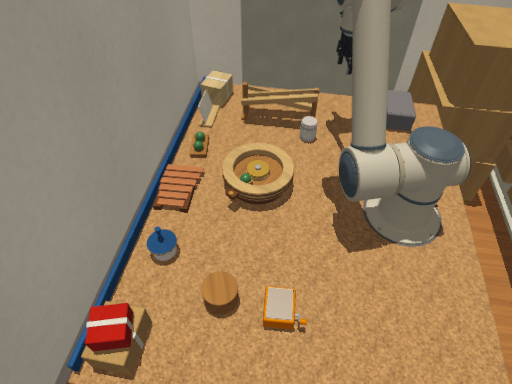

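The top view shows the drum centred near (290,182), with the lug at (249,162), the green marble at (270,172) and the brass disc at (290,182). In the side view the drum is near (258,168), the marble at (246,178) and the lug at (232,194). Next I'll measure these.

```bash
cat > h.py <<'E'
import numpy as np, cv2
from station import readout, get_image, calibration
def und(c,uv,H=384):
    f=H/2/np.tan(np.radians(c["vfov"])/2)
    K=np.array([[f,0,c["cx"]],[0,f,c["cy"]],[0,0,1]])
    return cv2.undistortPointsIter(np.float64(uv).reshape(-1,1,2),K,np.array([c["k1"],0,0,0,0]),None,None,(3,40,1e-9)).reshape(-1,2)
def rays(c,uv):
    n=und(c,uv); E=c["extrinsics"]; R=E[:3,:3]; o=-R.T@E[:3,3]
    return o,np.c_[n[:,0],-n[:,1],-np.ones(len(n))]@R     # scaled by depth
def onz(c,uv,z):
    o,d=rays(c,uv); return o+d*((z-o[2])/d[:,2])[:,None]
def cross(ra,rb):
    (o1,d1),(o2,d2)=ra,rb; d1=d1[0];d2=d2[0]
    s=np.linalg.lstsq(np.c_[d1,-d2],o2-o1,rcond=None)[0]
    p,q=o1+s[0]*d1,o2+s[1]*d2; return (p+q)/2,np.linalg.norm(p-q)
def mask(im,lo,hi): return cv2.inRange(cv2.cvtColor(im,cv2.COLOR_BGR2HSV),lo,hi)
def blob(im,lo,hi,roi):
    m=mask(im,lo,hi); z=np.zeros_like(m); x0,y0,x1,y1=roi; z[y0:y1,x0:x1]=m[y0:y1,x0:x1]
    cs=cv2.findContours(z,cv2.RETR_EXTERNAL,cv2.CHAIN_APPROX_NONE)[0]
    return max(cs,key=cv2.contourArea)
GREEN=((45,60,15),(95,255,255)); BRASS=((15,120,140),(35,255,255))
E
python3 - <<'E'
from h import *
ims={n:cv2.imread(f"pics/{n}0.png") for n in("top","side")}
for n,pts in(("top",[(290,182),(270,172),(249,162),(305,180),(320,200),(255,190)]),("side",[(258,168),(246,178),(232,194),(240,160)])):
    hs=cv2.cvtColor(ims[n],cv2.COLOR_BGR2HSV)
    print(n,[(p,hs[p[1],p[0]].tolist()) for p in pts])
roi={"top":(240,130,340,230),"side":(215,140,300,205)}
cen={}
for n in ims:
    c=calibration(n); im=ims[n]; d=np.load(f"pics/{n}d.npy")
    for nm,col in(("g",GREEN),("b",BRASS)):
        b=blob(im,*col,roi[n]); (u,v),rr=cv2.minEnclosingCircle(b); e=cv2.fitEllipse(b)
        cen[n,nm]=rays(c,[[u,v]]); print(n,nm,(u,v,rr),e,cv2.contourArea(b))
    x0,y0,x1,y1=roi[n]; vv,uu=np.mgrid[y0:y1,x0:x1]
    o,r=rays(c,np.c_[uu.ravel(),vv.ravel()]); P=o+r*d[y0:y1,x0:x1].ravel()[:,None]
    Q=P[(abs(P[:,2]-.088)<.008)]
    h=cv2.convexHull(np.float32(Q[:,:2])).reshape(-1,2)
    # disc, marble bulge and lug are excluded by the ring radius
    ctr=Q[:,:2].mean(0)
    for _ in range(20):
        rad=np.hypot(*(Q[:,:2]-ctr).T); k=(rad>.102)&(rad<.15)
        a=np.c_[2*Q[k,:2],np.ones(k.sum())]; s=np.linalg.lstsq(a,(Q[k,:2]**2).sum(1),rcond=None)[0]; ctr=s[:2]
    A=np.c_[Q[k,:2]-ctr,np.ones(k.sum())]
    print(n,"rim",ctr,np.median(Q[k,2]),np.sqrt(s[2]+ctr@ctr),k.sum(),np.percentile(rad[k],[2,98]),"plane",np.linalg.lstsq(A,Q[k,2],rcond=None)[0])
for nm in "gb": print(nm,cross(cen["top",nm],cen["side",nm]))
E
```

```text
top [((290, 182), [22, 33, 191]), ((270, 172), [48, 99, 95]), ((249, 162), [10, 180, 95]), ((305, 180), [12, 184, 140]), ((320, 200), [16, 156, 195]), ((255, 190), [15, 158, 177])]
side [((258, 168), [22, 19, 144]), ((246, 178), [57, 102, 117]), ((232, 194), [17, 169, 131]), ((240, 160), [16, 154, 88])]
top g (270.5, 171.0, 5.590270042419434) ((270.9423828125, 170.23634338378906), (8.15831184387207, 10.507296562194824), 113.63583374023438) 60.5
top b (289.98516845703125, 182.2433624267578, 42.01500701904297) ((289.9908752441406, 182.05320739746094), (82.078369140625, 82.6114273071289), 127.72185516357422) 5321.5
top rim [ 0.55917011 -0.06655592] 0.08780512542918573 0.12016808304947708 2374 [0.10303307 0.13522565] plane [-0.0025722  -0.00672323  0.08774222]
side g (245.5, 178.0, 4.924529075622559) ((245.67681884765625, 177.67747497558594), (7.859920501708984, 9.60911750793457), 105.32861328125) 57.5
side b (257.0, 172.0, 52.801612854003906) ((257.2344970703125, 170.10914611816406), (75.35798645019531, 93.69254302978516), 90.6931381225586) 4349.0
side rim [ 0.55743164 -0.06306107] 0.08847739026578522 0.1210828123746076 1326 [0.10279113 0.13691448] plane [-0.00229139 -0.01006009  0.08849325]
g (array([ 0.59479927, -0.004501  ,  0.08034165]), np.float64(0.002787744923632673))
b (array([ 0.56016515, -0.06926243,  0.052768  ]), np.float64(5.450967984083367e-06))
```

Run:
```python
from h import *
ims={n:cv2.imread(f"pics/{n}0.png") for n in("top","side")}
ct,cs=calibration("top"),calibration("side")
print("rim ctr by outline",onz(ct,[[289.99,182.1]],.088))
roi={"top":(284,176,297,189),"side":(250,160,266,176)}
cen={}
for n,c in(("top",ct),("side",cs)):
    b=blob(ims[n],(0,0,120),(180,75,255),roi[n]); (u,v),r=cv2.minEnclosingCircle(b); cen[n]=rays(c,[[u,v]]); print(n,"hub",u,v,r)
print("hub",cross(cen["top"],cen["side"]))
b=blob(ims["top"],(0,60,10),(14,255,115),(238,150,260,174)); (u,v),r=cv2.minEnclosingCircle(b); print("lug",u,v,r,onz(ct,[[u,v]],.074))
big=np.hstack([cv2.resize(ims["top"][130:235,235:345],None,fx=3.6,fy=3.6,interpolation=cv2.INTER_CUBIC),cv2.resize(ims["side"][130:235,200:310],None,fx=3.6,fy=3.6,interpolation=cv2.INTER_CUBIC)])
cv2.imwrite("pics/crop1.png",big)
```

```text
rim ctr by outline [[ 0.55849467 -0.06640366  0.088     ]]
top hub 290.1000061035156 181.89999389648438 3.1017088890075684
side hub 257.5 166.5 2.549609661102295
hub (array([ 0.5587692 , -0.06705484,  0.08516314]), np.float64(0.0010843731229828563))
lug 248.0 163.0 10.049975395202637 [[0.62420934 0.0684452  0.074     ]]
```

View pics/crop1.png

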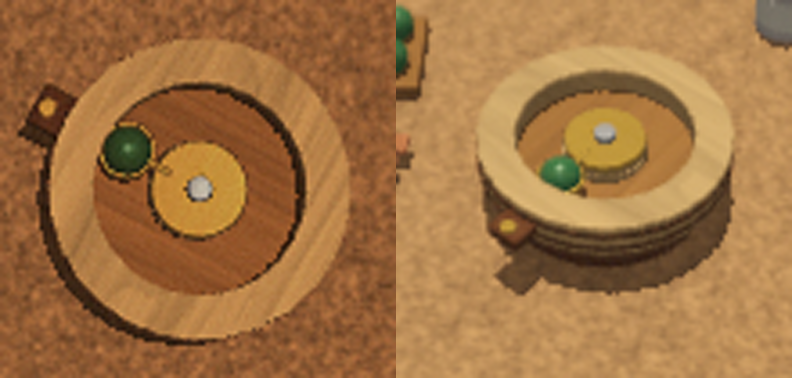

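The crop shows an unobstructed rim. The lug's brass dot is at top pixel (248,159) and the marble is at home at (270,171), both in the direction of about 61° from the drum centre (0.5585, -0.0665). Next I'll square the tool to the world axes and shut the gripper.

Request:
send_rows:
  targets:
    - [0, 0, 0, 0, 0, 0.89]
    - [0, 0, 0, 0, 0, 0.89]
    - [0, 0, 0, 0, 0, 0.89]
    - [0, 0, 0, 0, 0, 0.89]
    - [0, 0, 0, 0, 0, 0.89]
    - [0, 0, 0, 0, 0, 0.89]
    - [0, 0, 0, 0, 0, 0.87]
    - [0, 0, 0, 0, 0, 0]
  grip: -1

```text
clock: 0.77
tool_pos: [0.2626, -0.5669, 0.2079]
orientation: [1.0, -0.001, -0.0, -0.0]
contact_force: [0.1, 0.0, 0.3]
gripper_width: -0.005
grip_force: 0.0
```

Request:
send_rows:
  targets:
    - [0.55, -0.94, 0, 0, 0, 0]
    - [0.55, -0.94, 0, 0, 0, 0]
    - [0.55, -0.94, 0, 0, 0, 0]
    - [0.55, -0.94, 0, 0, 0, 0]
    - [0.55, -0.94, 0, 0, 0, 0]
    - [0.55, -0.94, 0, 0, 0, 0]
    - [0.55, -0.94, 0, 0, 0, 0]
    - [0.55, -0.94, 0, 0, 0, 0]

```text
clock: 1.43
tool_pos: [0.351, -0.4156, 0.2081]
orientation: [1.0, 0.001, -0.0, -0.0]
contact_force: [0.2, -0.5, 1.0]
gripper_width: 0.0
grip_force: 0.0
```

Request:
send_rows:
  targets:
    - [0.55, -0.94, 0, 0, 0, 0]
    - [0.55, -0.94, 0, 0, 0, 0]
    - [0.55, -0.94, 0, 0, 0, 0]
    - [0.55, -0.94, 0, 0, 0, 0]
    - [0.55, -0.94, 0, 0, 0, 0]
    - [0.55, -0.94, 0, 0, 0, 0]
    - [0.55, -0.94, 0, 0, 0, 0]
    - [0.55, -0.94, 0, 0, 0, 0]

```text
clock: 2.1
tool_pos: [0.439, -0.2652, 0.2082]
orientation: [1.0, 0.001, -0.0, -0.0]
contact_force: [0.3, -0.3, -0.8]
gripper_width: 0.002
grip_force: 0.0
```

Request:
send_rows:
  targets:
    - [0.55, -0.94, 0, 0, 0, 0]
    - [0.55, -0.94, 0, 0, 0, 0]
    - [0.55, -0.94, 0, 0, 0, 0]
    - [0.55, -0.94, 0, 0, 0, 0]
    - [0.55, -0.94, 0, 0, 0, 0]
    - [0.55, -0.94, 0, 0, 0, 0]
    - [0.55, -0.94, 0, 0, 0, 0]
    - [0.55, -0.94, 0, 0, 0, 0]

```text
clock: 2.77
tool_pos: [0.5269, -0.1148, 0.2082]
orientation: [1.0, 0.001, -0.0, -0.0]
contact_force: [-0.3, -0.8, 0.9]
gripper_width: 0.001
grip_force: 0.0
```

Request:
send_rows:
  targets:
    - [0.55, -0.94, 0, 0, 0, 0]
    - [0.55, -0.94, 0, 0, 0, 0]
    - [0.55, -0.94, 0, 0, 0, 0]
    - [0.55, -0.94, 0, 0, 0, 0]
    - [0.55, -0.94, 0, 0, 0, 0]
    - [0.55, -0.94, 0, 0, 0, 0]
    - [0.55, -0.94, 0, 0, 0, 0]
    - [0, 0, 0, 0, 0, 0]

```text
clock: 3.43
tool_pos: [0.6049, 0.0187, 0.208]
orientation: [1.0, 0.002, 0.0, -0.0]
contact_force: [-0.9, 0.5, 0.0]
gripper_width: 0.0
grip_force: 0.0
```

Request:
send_rows:
  targets:
    - [0.5, -0.93, 0.9, 0, 0, 0]
    - [0, 0, 0.9, 0, 0, 0]
    - [0, 0, 0.9, 0, 0, 0]
    - [0, 0, 0.9, 0, 0, 0]
    - [0, 0, 0.9, 0, 0, 0]
    - [0, 0, 0.5, 0, 0, 0]
    - [0, 0, 0, 0, 0, 0]

```text
clock: 4.02
tool_pos: [0.6121, 0.0341, 0.1062]
orientation: [1.0, 0.001, -0.002, -0.0]
contact_force: [-0.6, 0.1, 0.1]
gripper_width: 0.003
grip_force: 0.0
```

Run:
```python
from h import *
a=[get_image(n)[0] for n in("top","side","wrist")]
for n,i in zip(("top","side","wrist"),a): cv2.imwrite(f"pics/{n}1.png",i)
o=np.hstack([cv2.resize(a[0][90:260,200:360],(480,510)),cv2.resize(a[1][90:260,180:340],(320,340)) if 0 else cv2.resize(a[1][100:240,190:320],(312,510))])
cv2.imwrite("pics/v1.png",o); c=calibration("wrist"); print(c)
print(readout.observe()["tool_pos"])
```

```text
{'vfov': 59.23380729539827, 'cx': 255.0395034707417, 'cy': 187.53728331918222, 'k1': -0.10253194133786565, 'extrinsics': array([[ 1.41895653e-04, -9.99998821e-01,  1.52906882e-03,
         3.38812657e-02],
       [ 9.51303243e-01, -3.36359900e-04, -3.08256432e-01,
        -5.73954152e-01],
       [ 3.08256582e-01,  1.49834838e-03,  9.51302073e-01,
        -4.75108330e-01],
       [ 0.00000000e+00,  0.00000000e+00,  0.00000000e+00,
         1.00000000e+00]])}
[0.61404963 0.03423041 0.10918551]
```

View pics/v1.png

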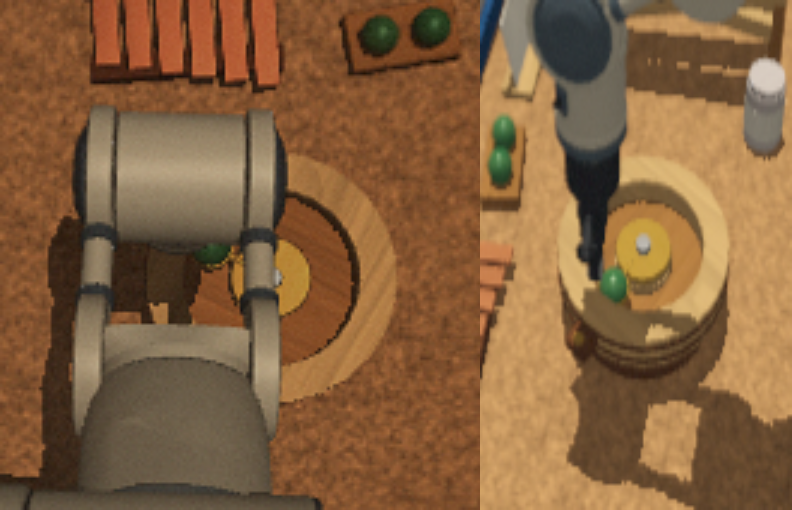

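View pics/wrist1.png

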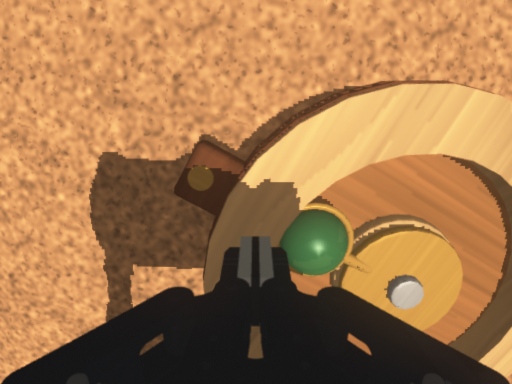

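The composite shows the gripper above the rim beside the marble, with the arm hiding part of the drum from the top camera. The side view sees the marble clearly. The wrist view shows the marble at (315,242), hub at (406,293) and lug at (205,178). Next I'll write the tracker and check the pose noise.

```bash
cat >> h.py <<'E'
C=np.array([.5585,-.0665]); HOME=np.radians(61.0)
def marble(n,im,c,z=.081):
    """green blob whose ray meets the marble's plane at its radius -> (angle, radius, area)"""
    m=mask(im,*GREEN); best=None
    for b in cv2.findContours(m,cv2.RETR_EXTERNAL,cv2.CHAIN_APPROX_NONE)[0]:
        a=cv2.contourArea(b)
        if a<12: continue
        (u,v),r=cv2.minEnclosingCircle(b); p=onz(c,[[u,v]],z)[0,:2]-C; rr=np.hypot(*p)
        if .045<rr<.1 and (best is None or a>best[2]): best=(np.arctan2(p[1],p[0]),rr,a,r)
    return best
def look(n,z=.081):
    s=readout.observe(); c=calibration(n); im=get_image(n)[0]
    cv2.imwrite(f"pics/l_{n}_{s['clock']:.2f}.png",im); return s,marble(n,im,c,z)
E
python3 - <<'E'
from h import *
for n in("side","wrist","side","top"):
    s,m=look(n); p=s["tool_pos"]
    print(n,s["clock"],p.round(4),s["contact_force"].round(2),np.degrees(m[0]) if m else 0,m)
im=cv2.imread("pics/wrist1.png")
c=calibration("wrist")
print("hub",onz(c,[[406,293]],.085),"lugdot",onz(c,[[201,178]],.074))
for z in(.074,.081,.088): print(marble("wrist",im,c,z))
print("m0 top/side",marble("top",cv2.imread("pics/top0.png"),calibration("top")),marble("side",cv2.imread("pics/side0.png"),calibration("side")))
E
```

```text
side 4.1667 [0.614  0.0342 0.1092] [-0.19 -0.77 -0.17] 59.79469737175184 (np.float64(1.0436143443706694), np.float64(0.07276324062134248), 62.5, 5.385264873504639)
wrist 4.2167 [0.6142 0.0343 0.1094] [ 0.41 -0.37 -0.09] 61.593300472128284 (np.float64(1.0750058904088164), np.float64(0.07162424169363077), 2971.5, 32.797969818115234)
side 4.2667 [0.6142 0.0343 0.1094] [-0.76 -0.32  0.08] 59.79469737175184 (np.float64(1.0436143443706694), np.float64(0.07276324062134248), 62.5, 5.385264873504639)
top 4.3167 [0.6141 0.0343 0.1093] [ 0.11  0.49 -0.41] 64.11107398497117 (np.float64(1.1189493280274285), np.float64(0.06746699536092801), 38.0, 5.2202534675598145)
hub [[ 0.5550939  -0.06891795  0.085     ]] lugdot [[0.6335821  0.06777983 0.074     ]]
(np.float64(1.1108565272343838), np.float64(0.06891266826696772), 2999.0, 32.98833465576172)
(np.float64(1.0744029170234484), np.float64(0.07178101195289548), 2999.0, 32.98833465576172)
(np.float64(1.0407914478686533), np.float64(0.07473735098060234), 2999.0, 32.98833465576172)
m0 top/side (np.float64(1.0264379354136484), np.float64(0.07266897645576918), 60.5, 5.590270042419434) (np.float64(1.0635359144462857), np.float64(0.07158862728566838), 57.5, 4.924529075622559)
```

Request:
send_rows:
  targets:
    - [0.07, -0.12, 0.3, 0, 0, 0]
    - [0, 0, 0.3, 0, 0, 0]
    - [0, 0, 0.3, 0, 0, 0]
    - [0, 0, 0.15, 0, 0, 0]
    - [0, 0, 0.15, 0, 0, 0]
    - [0, 0, 0, 0, 0, 0]
    - [0, 0, 0, 0, 0, 0]

```text
clock: 4.95
tool_pos: [0.6149, 0.0368, 0.0841]
orientation: [1.0, 0.0, -0.0, -0.0]
contact_force: [0.1, -0.7, 0.8]
gripper_width: -0.001
grip_force: 0.0
```

Run:
```python
from h import *
for n in("wrist","side"):
    s,m=look(n,.079); print(n,s["clock"],s["tool_pos"].round(4),s["contact_force"].round(2),np.degrees(m[0]),m)
```

```text
wrist 4.95 [0.6149 0.0368 0.0841] [ 0.06 -0.68  0.85] 62.82447147497178 (np.float64(1.0964938780635158), np.float64(0.07006704002872416), 3513.0, 37.42678451538086)
side 5.0 [0.615  0.0367 0.0843] [ 0.45 -0.61 -0.41] 58.53973270465393 (np.float64(1.0217110789336163), np.float64(0.06821022619375315), 59.5, 5.147915363311768)
```

Request:
send_rows:
  targets:
    - [0, 0, 0.1, 0, 0, 0]
    - [0, 0, 0, 0, 0, 0]
    - [0, 0, 0, 0, 0, 0]

```text
clock: 5.3
tool_pos: [0.6149, 0.0368, 0.0823]
orientation: [1.0, 0.0, 0.0, -0.0]
contact_force: [0.3, -0.6, 1.5]
gripper_width: 0.002
grip_force: 0.0
```

Request:
send_rows:
  targets:
    - [0, 0, 0.1, 0, 0, 0]
    - [0, 0, 0, 0, 0, 0]
    - [0, 0, 0, 0, 0, 0]

```text
clock: 5.55
tool_pos: [0.6149, 0.0368, 0.0801]
orientation: [1.0, 0.0, -0.0, -0.0]
contact_force: [0.5, -0.2, -0.7]
gripper_width: 0.002
grip_force: 0.0
```

Request:
send_rows:
  targets:
    - [0, 0, 0.1, 0, 0, 0]
    - [0, 0, 0, 0, 0, 0]
    - [0, 0, 0, 0, 0, 0]

```text
clock: 5.8
tool_pos: [0.6148, 0.0368, 0.0782]
orientation: [1.0, 0.0, -0.0, -0.0]
contact_force: [-0.3, -0.5, 0.2]
gripper_width: 0.001
grip_force: 0.0
```

Run:
```python
from h import *
w=get_image("wrist")[0]; s,dep=get_image("side")
o=np.hstack([cv2.resize(w[130:330,130:390],(416,320)),cv2.resize(s[110:230,200:320],(360,320),interpolation=cv2.INTER_CUBIC)])
cv2.imwrite("pics/v2.png",o)
for i in range(3): print(readout.observe()["contact_force"],readout.observe()["moment"])
# depth of rim around in wrist image
d=get_image("wrist")[1];c=calibration("wrist")
for uv in((225,230),(215,215),(400,110),(480,130),(270,190)):
    oo,r=rays(c,[uv]); print(uv,(oo+r*d[uv[1],uv[0]])[0].round(4))
```

```text
[0.18147538 1.1151221  0.32475458] [-0.06598979  0.02811616 -0.07156353]
[0.18147538 1.1151221  0.32475458] [-0.06598979  0.02811616 -0.07156353]
[0.18147538 1.1151221  0.32475458] [-0.06598979  0.02811616 -0.07156353]
(225, 230) [0.6199 0.052  0.0874]
(215, 215) [0.6222 0.0586 0.0733]
(400, 110) [ 0.6804 -0.0315  0.0856]
(480, 130) [ 0.6721 -0.0726  0.0879]
(270, 190) [0.6413 0.0294 0.0873]
```

View pics/v2.png

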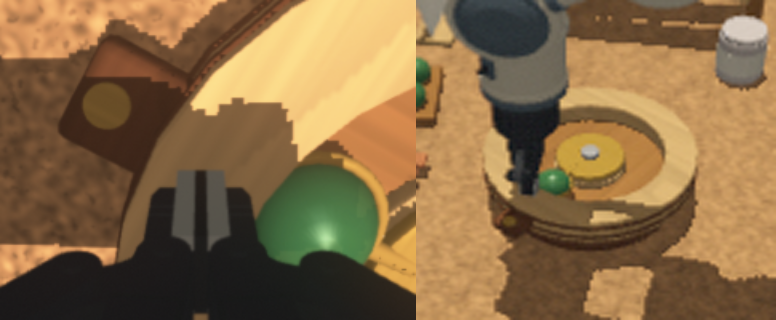

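The view shows the fingertips over the rim with the rim still level, so there's no contact yet. I'll use the wrist depth to find where the fingertips really are.

Run:
```python
from h import *
im,d=get_image("wrist");c=calibration("wrist"); print(readout.observe()["tool_pos"],readout.observe()["gripper_width"])
for v in(234,237,240,244,250,260,270):
  for u in (245,262):
    oo,r=rays(c,[(u,v)]); print((u,v),(oo+r*d[v,u])[0].round(4),im[v,u])
```

```text
[0.61498873 0.03678881 0.0783152 ] 0.0011402065664175697
(245, 234) [0.6177 0.0418 0.0875] [ 60  92 122]
(262, 234) [0.6174 0.0331 0.087 ] [ 59  91 121]
(245, 237) [0.6258 0.0412 0.1072] [74 84 91]
(262, 237) [0.6248 0.0336 0.1054] [74 85 92]
(245, 240) [0.6255 0.0412 0.1096] [75 84 89]
(262, 240) [0.6253 0.0337 0.1093] [76 85 90]
(245, 244) [0.6253 0.0411 0.1131] [75 84 88]
(262, 244) [0.6256 0.0337 0.1137] [75 84 89]
(245, 250) [0.6251 0.041  0.1182] [75 84 88]
(262, 250) [0.625  0.0338 0.1179] [75 84 88]
(245, 260) [0.6253 0.0407 0.1267] [74 83 87]
(262, 260) [0.6253 0.034  0.1266] [75 84 87]
(245, 270) [0.6256 0.0405 0.1346] [75 83 86]
(262, 270) [0.6248 0.0341 0.1333] [75 83 87]
```

Request:
send_rows:
  targets:
    - [0, 0, 0.2, 0, 0, 0]
    - [0, 0, 0.2, 0, 0, 0]
    - [0, 0, 0, 0, 0, 0]

```text
clock: 6.25
tool_pos: [0.6144, 0.0368, 0.0693]
orientation: [1.0, 0.0, -0.001, -0.0]
contact_force: [0.3, 0.0, -0.8]
gripper_width: -0.005
grip_force: 0.0
```

Request:
send_rows:
  targets:
    - [0, 0, 0.15, 0, 0, 0]
    - [0, 0, 0, 0, 0, 0]
    - [0, 0, 0, 0, 0, 0]

```text
clock: 6.5
tool_pos: [0.6149, 0.0368, 0.0671]
orientation: [1.0, 0.0, -0.0, -0.0]
contact_force: [-0.4, -0.4, 0.4]
gripper_width: -0.001
grip_force: 0.0
```

Run:
```python
from h import *
im,d=get_image("wrist");c=calibration("wrist"); s=readout.observe();print(s["clock"],s["tool_pos"],s["contact_force"])
for v in(228,231,234,236,238,240,244):
    oo,r=rays(c,[(245,v)]); print(v,(oo+r*d[v,245])[0].round(4),im[v,245])
```

```text
6.55 [0.61492565 0.03680019 0.0672078 ] [ 0.20924978 -0.16858634  0.34133073]
228 [0.626  0.0415 0.0872] [ 63  98 130]
231 [0.6244 0.0415 0.0871] [ 62  96 128]
234 [0.623  0.0415 0.0875] [ 61  95 125]
236 [0.6254 0.0413 0.0944] [ 68  88 105]
238 [0.6253 0.0412 0.0962] [76 85 90]
240 [0.6254 0.0412 0.0985] [76 85 90]
244 [0.6255 0.0411 0.1025] [76 85 90]
```

Request:
send_rows:
  targets:
    - [0, 0, 0.2, 0, 0, 0]
    - [0, 0, 0.1, 0, 0, 0]
    - [0, 0, 0, 0, 0, 0]

```text
clock: 6.8
tool_pos: [0.6151, 0.0368, 0.061]
orientation: [1.0, 0.0, 0.0, -0.0]
contact_force: [1.2, 0.6, 3.8]
gripper_width: 0.001
grip_force: 1.3
```

Request:
send_rows:
  targets:
    - [0, 0, 0.1, 0, 0, 0]
    - [0, 0, 0, 0, 0, 0]

```text
clock: 6.97
tool_pos: [0.6151, 0.0368, 0.0592]
orientation: [1.0, 0.0, 0.0, 0.0]
contact_force: [1.1, -0.6, 4.1]
gripper_width: 0.0
grip_force: 2.1
```

Request:
send_rows:
  targets:
    - [0, 0, 0.1, 0, 0, 0]
    - [0, 0, 0, 0, 0, 0]

```text
clock: 7.13
tool_pos: [0.6151, 0.0367, 0.0573]
orientation: [1.0, 0.0, 0.0, 0.0]
contact_force: [1.0, -1.5, 6.9]
gripper_width: -0.002
grip_force: 3.0
```

Request:
send_rows:
  targets:
    - [0, 0, 0.1, 0, 0, 0]
    - [0, 0, 0, 0, 0, 0]
    - [0, 0, 0, 0, 0, 0]

```text
clock: 7.38
tool_pos: [0.6151, 0.0366, 0.0556]
orientation: [1.0, 0.0, 0.0, 0.0]
contact_force: [-1.2, -2.7, 8.9]
gripper_width: 0.0
grip_force: 3.7
```

Run:
```python
from h import *
for n in("wrist","side"):
    s,m=look(n,.078); print(n,s["clock"],s["tool_pos"].round(4),s["contact_force"].round(2),s["moment"].round(2),np.degrees(m[0]),m)
d=get_image("wrist")[1];c=calibration("wrist")
for uv in((225,220),(270,190),(400,110),(480,130)):
    oo,r=rays(c,[uv]); print(uv,(oo+r*d[uv[1],uv[0]])[0].round(4))
```

```text
wrist 7.3833 [0.6151 0.0366 0.0556] [-1.19 -2.72  8.87] [-0.35  0.15 -0.01] 60.65977862761658 (np.float64(1.0587128605827967), np.float64(0.07179748562128027), 2567.5, 40.94506072998047)
side 7.4333 [0.6151 0.0366 0.0556] [ 0.03 -2.19  7.07] [-0.44  0.12 -0.03] 61.239781715276614 (np.float64(1.0688358241341975), np.float64(0.07418474275897505), 61.5, 5.246294975280762)
(225, 220) [0.6251 0.0518 0.0636]
(270, 190) [0.646  0.0298 0.0784]
(400, 110) [ 0.682  -0.024   0.0808]
(480, 130) [ 0.6747 -0.0605  0.0829]
```

```bash
cat > plan.py <<'E'
import sys, json, os
from h import *
HOME=np.radians(60.7); K,FR,B,L0,AX=84.4,.2,.404,.055,.02; RT=.118; DT=1/12; W=1.35
wrap=lambda a:(a+np.pi)%(2*np.pi)-np.pi
def step(x,phi,dt,n=10):                       # x = theta (from home), omega; phi = finger angle from home
    th,w=x
    for _ in range(n):
        a=K*(S["L"]*np.sin(phi-th)-AX*np.sin(th))-B*w; h=dt/n
        w2=w+a*h; f=FR*h; w=np.sign(w2)*max(abs(w2)-f,0); th+=w*h
    return th,w
S=json.load(open("st.json")) if os.path.exists("st.json") else dict(x=[0,0],phi=[0],L=L0,t=0)
n,goal=int(sys.argv[1]),float(sys.argv[2]); ZT=float(sys.argv[3]) if len(sys.argv)>3 else .0575
x=S["x"]; p=S["phi"][0]
for q in S["phi"][1:]: x=step(x,(p+q)/2,DT); p=q
pw=wrap(p+HOME)
cams=["side","wrist"] if abs(pw)<np.radians(40) else ["wrist","side"]
for cam in cams:
    s,m=look(cam,.077)
    if m: break
    x=step(x,p,.05)
if m:
    e=wrap(m[0]-HOME-x[0]); print(cam,"theta pred %.3f meas err %.3f r %.3f area %.0f"%(x[0],e,m[1],m[2]))
    if len(S["phi"])>1: x=(x[0]+.6*e,x[1]+.5*e)
else: print("no marble seen")
x=step(x,p,.05); s=readout.observe(); P=s["tool_pos"]; v=P[:2]-C
phi=p+wrap(np.arctan2(v[1],v[0])-HOME-p)
print("t %.2f theta %.3f omega %.3f phi %.3f (cmd %.3f) rad %.4f z %.4f F %s"%(s["clock"],*x,phi,p,np.hypot(*v),P[2],s["contact_force"].round(1)))
x0=list(x); ph=[phi]; cur=P.copy(); rows=[]
for i in range(n):
    th,w=x; th+=w*DT/2
    a=np.clip(min(1.5*(W-w),2*(goal-th)-2.8*w),-1,.8)
    sd=(a+FR*np.tanh((w+.3*a)/.05)+B*w+K*AX*np.sin(th))/(K*S["L"])
    nx=th+w*DT/2+np.arcsin(np.clip(sd,-.85,.85))
    nx=ph[-1]+np.clip(nx-ph[-1],-.16,.16)
    x=step(x,(ph[-1]+nx)/2,DT); ph.append(nx)
    tgt=C+RT*np.array([np.cos(nx+HOME),np.sin(nx+HOME)]); d=tgt-cur[:2]
    rz=round(float(np.clip((cur[2]-ZT)/.02,-.03,.03)),2) if i<6 else 0
    r=[round(d[0]/.02,2),round(-d[1]/.02,2),rz]; r=[float(np.clip(k,-1,1)) for k in r]
    cur+=np.array([r[0],-r[1],-r[2]])*.02; rows.append(r+[0,0,0])
print("end theta %.3f omega %.3f phi %.3f"%(*x,ph[-1]))
for i in range(0,n,8): print(json.dumps(rows[i:i+8]))
json.dump(dict(x=x0,phi=[float(q) for q in ph],L=S["L"],t=s["clock"]),open("st.json","w"))
E
python3 plan.py 16 18.85
```

```text
wrist theta pred 0.000 meas err 0.006 r 0.071 area 2568
t 7.58 theta 0.000 omega 0.000 phi 0.009 (cmd 0.000) rad 0.1176 z 0.0557 F [-0.8 -2.4  7. ]
end theta 0.605 omega 0.936 phi 1.088
[[-0.85, -0.4, -0.03, 0, 0, 0], [-0.3, -0.1, -0.03, 0, 0, 0], [-0.09, -0.03, -0.03, 0, 0, 0], [-0.14, -0.03, -0.0, 0, 0, 0], [-0.18, -0.05, -0.0, 0, 0, 0], [-0.22, -0.04, -0.0, 0, 0, 0], [-0.27, -0.04, 0.0, 0, 0, 0], [-0.31, -0.04, 0.0, 0, 0, 0]]
[[-0.36, -0.02, 0.0, 0, 0, 0], [-0.4, 0.01, 0.0, 0, 0, 0], [-0.43, 0.04, 0.0, 0, 0, 0], [-0.48, 0.08, 0.0, 0, 0, 0], [-0.51, 0.12, 0.0, 0, 0, 0], [-0.53, 0.19, 0.0, 0, 0, 0], [-0.54, 0.26, 0.0, 0, 0, 0], [-0.44, 0.26, 0.0, 0, 0, 0]]
```

Request:
send_rows:
  targets:
    - [-0.5, -0.22, -0.03, 0, 0, 0]
    - [-0.5, -0.22, -0.03, 0, 0, 0]
    - [-0.24, -0.09, -0.03, 0, 0, 0]
    - [-0.14, -0.03, 0, 0, 0, 0]
    - [-0.18, -0.05, 0, 0, 0, 0]
    - [-0.22, -0.04, 0, 0, 0, 0]
    - [-0.27, -0.04, 0, 0, 0, 0]
    - [-0.31, -0.04, 0, 0, 0, 0]

```text
clock: 8.25
tool_pos: [0.5689, 0.0514, 0.0576]
orientation: [1.0, 0.0, 0.001, 0.0]
contact_force: [3.6, -0.3, 5.9]
gripper_width: 0.003
grip_force: 2.8
```

Request:
send_rows:
  targets:
    - [-0.36, -0.02, 0, 0, 0, 0]
    - [-0.4, 0.01, 0, 0, 0, 0]
    - [-0.43, 0.04, 0, 0, 0, 0]
    - [-0.48, 0.08, 0, 0, 0, 0]
    - [-0.51, 0.12, 0, 0, 0, 0]
    - [-0.53, 0.19, 0, 0, 0, 0]
    - [-0.54, 0.26, 0, 0, 0, 0]
    - [-0.44, 0.26, 0, 0, 0, 0]

```text
clock: 8.92
tool_pos: [0.4941, 0.0326, 0.0575]
orientation: [1.0, 0.0, 0.001, -0.0]
contact_force: [2.7, 2.0, 6.0]
gripper_width: 0.001
grip_force: 3.0
```

```bash
python3 plan.py 16 18.85
```

```text
wrist theta pred 0.605 meas err -0.023 r 0.072 area 6678
t 8.97 theta 0.639 omega 0.953 phi 1.103 (cmd 1.088) rad 0.1186 z 0.0573 F [1.2 1.1 6.1]
end theta 2.222 omega 1.319 phi 2.712
[[-0.54, 0.45, -0.01, 0, 0, 0], [-0.43, 0.4, 0.0, 0, 0, 0], [-0.39, 0.46, 0.0, 0, 0, 0], [-0.35, 0.51, 0.0, 0, 0, 0], [-0.31, 0.56, 0.0, 0, 0, 0], [-0.24, 0.58, 0.0, 0, 0, 0], [-0.18, 0.61, 0.0, 0, 0, 0], [-0.11, 0.62, 0.0, 0, 0, 0]]
[[-0.04, 0.61, 0.0, 0, 0, 0], [0.02, 0.61, 0.0, 0, 0, 0], [0.07, 0.58, 0.0, 0, 0, 0], [0.13, 0.55, 0.0, 0, 0, 0], [0.18, 0.52, 0.0, 0, 0, 0], [0.21, 0.48, 0.0, 0, 0, 0], [0.24, 0.45, 0.0, 0, 0, 0], [0.28, 0.41, 0.0, 0, 0, 0]]
```

Request:
send_rows:
  targets:
    - [-0.54, 0.45, -0.01, 0, 0, 0]
    - [-0.43, 0.4, 0, 0, 0, 0]
    - [-0.39, 0.46, 0, 0, 0, 0]
    - [-0.35, 0.51, 0, 0, 0, 0]
    - [-0.31, 0.56, 0, 0, 0, 0]
    - [-0.24, 0.58, 0, 0, 0, 0]
    - [-0.18, 0.61, 0, 0, 0, 0]
    - [-0.11, 0.62, 0, 0, 0, 0]

```text
clock: 9.63
tool_pos: [0.4426, -0.0514, 0.0575]
orientation: [1.0, 0.0, 0.0, -0.0]
contact_force: [0.1, 5.1, 6.1]
gripper_width: -0.0
grip_force: 3.2
```

Request:
send_rows:
  targets:
    - [-0.04, 0.61, 0, 0, 0, 0]
    - [0.02, 0.61, 0, 0, 0, 0]
    - [0.07, 0.58, 0, 0, 0, 0]
    - [0.13, 0.55, 0, 0, 0, 0]
    - [0.18, 0.52, 0, 0, 0, 0]
    - [0.21, 0.48, 0, 0, 0, 0]
    - [0.24, 0.45, 0, 0, 0, 0]
    - [0.28, 0.41, 0, 0, 0, 0]

```text
clock: 10.3
tool_pos: [0.4641, -0.1355, 0.0573]
orientation: [1.0, 0.0, -0.001, -0.0]
contact_force: [-2.7, 3.3, 5.7]
gripper_width: -0.001
grip_force: 3.2
```

```bash
python3 plan.py 16 18.85
```

```text
wrist theta pred 2.222 meas err 0.027 r 0.076 area 6492
t 10.35 theta 2.304 omega 1.330 phi 2.732 (cmd 2.712) rad 0.1165 z 0.0574 F [-1.2 -1.1  7.3]
end theta 4.146 omega 1.405 phi 3.998
[[0.4, 0.58, -0.0, 0, 0, 0], [0.33, 0.31, -0.0, 0, 0, 0], [0.33, 0.28, -0.0, 0, 0, 0], [0.36, 0.25, -0.0, 0, 0, 0], [0.36, 0.22, -0.0, 0, 0, 0], [0.37, 0.19, -0.0, 0, 0, 0], [0.39, 0.16, 0.0, 0, 0, 0], [0.4, 0.14, 0.0, 0, 0, 0]]
[[0.41, 0.11, 0.0, 0, 0, 0], [0.43, 0.07, 0.0, 0, 0, 0], [0.44, 0.05, 0.0, 0, 0, 0], [0.45, 0.02, 0.0, 0, 0, 0], [0.47, -0.02, 0.0, 0, 0, 0], [0.49, -0.07, 0.0, 0, 0, 0], [0.5, -0.1, 0.0, 0, 0, 0], [0.5, -0.16, 0.0, 0, 0, 0]]
```

Request:
send_rows:
  targets:
    - [0.4, 0.58, 0, 0, 0, 0]
    - [0.33, 0.31, 0, 0, 0, 0]
    - [0.33, 0.28, 0, 0, 0, 0]
    - [0.36, 0.25, 0, 0, 0, 0]
    - [0.36, 0.22, 0, 0, 0, 0]
    - [0.37, 0.19, 0, 0, 0, 0]
    - [0.39, 0.16, 0, 0, 0, 0]
    - [0.4, 0.14, 0, 0, 0, 0]

```text
clock: 11.02
tool_pos: [0.5231, -0.1779, 0.0572]
orientation: [1.0, 0.0, -0.001, -0.0]
contact_force: [-3.9, 2.3, 5.4]
gripper_width: 0.002
grip_force: 3.1
```

Request:
send_rows:
  targets:
    - [0.41, 0.11, 0, 0, 0, 0]
    - [0.43, 0.07, 0, 0, 0, 0]
    - [0.44, 0.05, 0, 0, 0, 0]
    - [0.45, 0.02, 0, 0, 0, 0]
    - [0.47, -0.02, 0, 0, 0, 0]
    - [0.49, -0.07, 0, 0, 0, 0]
    - [0.5, -0.1, 0, 0, 0, 0]
    - [0.5, -0.16, 0, 0, 0, 0]

```text
clock: 11.68
tool_pos: [0.5972, -0.1761, 0.0573]
orientation: [1.0, 0.0, -0.001, 0.0]
contact_force: [-4.0, -1.8, 5.5]
gripper_width: 0.002
grip_force: 3.1
```

```bash
python3 plan.py 16 18.85
```

```text
wrist theta pred 4.146 meas err -0.052 r 0.072 area 5204
t 11.73 theta 4.184 omega 1.378 phi 4.009 (cmd 3.998) rad 0.1165 z 0.0575 F [-1.7  0.3  7.1]
end theta 6.009 omega 1.338 phi 6.054
[[0.67, -0.21, -0.0, 0, 0, 0], [0.5, -0.29, -0.0, 0, 0, 0], [0.49, -0.35, -0.0, 0, 0, 0], [0.47, -0.42, -0.0, 0, 0, 0], [0.44, -0.5, -0.0, 0, 0, 0], [0.4, -0.56, -0.0, 0, 0, 0], [0.35, -0.63, 0.0, 0, 0, 0], [0.27, -0.7, 0.0, 0, 0, 0]]
[[0.19, -0.75, 0.0, 0, 0, 0], [0.08, -0.79, 0.0, 0, 0, 0], [-0.02, -0.82, 0.0, 0, 0, 0], [-0.14, -0.83, 0.0, 0, 0, 0], [-0.26, -0.81, 0.0, 0, 0, 0], [-0.38, -0.78, 0.0, 0, 0, 0], [-0.5, -0.72, 0.0, 0, 0, 0], [-0.61, -0.65, 0.0, 0, 0, 0]]
```

Request:
send_rows:
  targets:
    - [0.67, -0.21, 0, 0, 0, 0]
    - [0.5, -0.29, 0, 0, 0, 0]
    - [0.49, -0.35, 0, 0, 0, 0]
    - [0.47, -0.42, 0, 0, 0, 0]
    - [0.44, -0.5, 0, 0, 0, 0]
    - [0.4, -0.56, 0, 0, 0, 0]
    - [0.35, -0.63, 0, 0, 0, 0]
    - [0.27, -0.7, 0, 0, 0, 0]

```text
clock: 12.4
tool_pos: [0.6698, -0.103, 0.0575]
orientation: [1.0, -0.0, 0.0, 0.0]
contact_force: [-0.6, -3.7, 6.6]
gripper_width: 0.002
grip_force: 2.9
```

Request:
send_rows:
  targets:
    - [0.19, -0.75, 0, 0, 0, 0]
    - [0.08, -0.79, 0, 0, 0, 0]
    - [-0.02, -0.82, 0, 0, 0, 0]
    - [-0.14, -0.83, 0, 0, 0, 0]
    - [-0.26, -0.81, 0, 0, 0, 0]
    - [-0.38, -0.78, 0, 0, 0, 0]
    - [-0.5, -0.72, 0, 0, 0, 0]
    - [-0.61, -0.65, 0, 0, 0, 0]

```text
clock: 13.07
tool_pos: [0.6371, 0.0208, 0.0578]
orientation: [1.0, 0.0, 0.001, 0.0]
contact_force: [3.3, -1.6, 5.9]
gripper_width: 0.001
grip_force: 2.8
```

```bash
python3 plan.py 16 18.85
```

```text
wrist theta pred 6.009 meas err -0.053 r 0.071 area 1826
t 13.12 theta 6.043 omega 1.309 phi 6.092 (cmd 6.054) rad 0.1173 z 0.0575 F [1.2 3.7 5.3]
end theta 7.798 omega 1.328 phi 8.354
[[-0.74, -0.58, 0.0, 0, 0, 0], [-0.81, -0.4, 0.0, 0, 0, 0], [-0.84, -0.28, 0.0, 0, 0, 0], [-0.87, -0.14, 0.0, 0, 0, 0], [-0.88, -0.01, 0.0, 0, 0, 0], [-0.87, 0.11, 0.0, 0, 0, 0], [-0.83, 0.24, 0.0, 0, 0, 0], [-0.78, 0.36, 0.0, 0, 0, 0]]
[[-0.72, 0.46, 0.0, 0, 0, 0], [-0.63, 0.55, 0.0, 0, 0, 0], [-0.53, 0.62, 0.0, 0, 0, 0], [-0.44, 0.66, 0.0, 0, 0, 0], [-0.33, 0.7, 0.0, 0, 0, 0], [-0.23, 0.71, 0.0, 0, 0, 0], [-0.14, 0.71, 0.0, 0, 0, 0], [-0.05, 0.7, 0.0, 0, 0, 0]]
```

Request:
send_rows:
  targets:
    - [-0.74, -0.58, 0, 0, 0, 0]
    - [-0.81, -0.4, 0, 0, 0, 0]
    - [-0.84, -0.28, 0, 0, 0, 0]
    - [-0.87, -0.14, 0, 0, 0, 0]
    - [-0.88, -0.01, 0, 0, 0, 0]
    - [-0.87, 0.11, 0, 0, 0, 0]
    - [-0.83, 0.24, 0, 0, 0, 0]
    - [-0.78, 0.36, 0, 0, 0, 0]

```text
clock: 13.78
tool_pos: [0.504, 0.0345, 0.0578]
orientation: [1.0, 0.0, 0.001, -0.0]
contact_force: [3.3, 2.3, 6.3]
gripper_width: -0.001
grip_force: 3.0
```

Request:
send_rows:
  targets:
    - [-0.72, 0.46, 0, 0, 0, 0]
    - [-0.63, 0.55, 0, 0, 0, 0]
    - [-0.53, 0.62, 0, 0, 0, 0]
    - [-0.44, 0.66, 0, 0, 0, 0]
    - [-0.33, 0.7, 0, 0, 0, 0]
    - [-0.23, 0.71, 0, 0, 0, 0]
    - [-0.14, 0.71, 0, 0, 0, 0]
    - [-0.05, 0.7, 0, 0, 0, 0]

```text
clock: 14.45
tool_pos: [0.4419, -0.0683, 0.0575]
orientation: [1.0, 0.0, -0.0, -0.0]
contact_force: [0.1, 3.6, 5.7]
gripper_width: 0.002
grip_force: 3.2
```

```bash
python3 plan.py 16 18.85
```

```text
wrist theta pred 7.798 meas err -0.065 r 0.075 area 7550
t 14.50 theta 7.824 omega 1.300 phi 8.397 (cmd 8.354) rad 0.1164 z 0.0574 F [-2.4 -0.2  6.7]
end theta 9.635 omega 1.400 phi 9.729
[[-0.03, 0.6, -0.0, 0, 0, 0], [0.11, 0.6, -0.0, 0, 0, 0], [0.16, 0.56, -0.0, 0, 0, 0], [0.21, 0.52, -0.0, 0, 0, 0], [0.25, 0.48, -0.0, 0, 0, 0], [0.27, 0.43, -0.0, 0, 0, 0], [0.3, 0.39, 0.0, 0, 0, 0], [0.32, 0.36, 0.0, 0, 0, 0]]
[[0.33, 0.31, 0.0, 0, 0, 0], [0.35, 0.29, 0.0, 0, 0, 0], [0.36, 0.24, 0.0, 0, 0, 0], [0.37, 0.22, 0.0, 0, 0, 0], [0.38, 0.19, 0.0, 0, 0, 0], [0.4, 0.17, 0.0, 0, 0, 0], [0.4, 0.13, 0.0, 0, 0, 0], [0.42, 0.1, 0.0, 0, 0, 0]]
```

Request:
send_rows:
  targets:
    - [-0.03, 0.6, 0, 0, 0, 0]
    - [0.11, 0.6, 0, 0, 0, 0]
    - [0.16, 0.56, 0, 0, 0, 0]
    - [0.21, 0.52, 0, 0, 0, 0]
    - [0.25, 0.48, 0, 0, 0, 0]
    - [0.27, 0.43, 0, 0, 0, 0]
    - [0.3, 0.39, 0, 0, 0, 0]
    - [0.32, 0.36, 0, 0, 0, 0]

```text
clock: 15.17
tool_pos: [0.4738, -0.1468, 0.0573]
orientation: [1.0, -0.0, -0.001, -0.0]
contact_force: [-3.9, 3.0, 5.7]
gripper_width: 0.001
grip_force: 3.2
```

Request:
send_rows:
  targets:
    - [0.33, 0.31, 0, 0, 0, 0]
    - [0.35, 0.29, 0, 0, 0, 0]
    - [0.36, 0.24, 0, 0, 0, 0]
    - [0.37, 0.22, 0, 0, 0, 0]
    - [0.38, 0.19, 0, 0, 0, 0]
    - [0.4, 0.17, 0, 0, 0, 0]
    - [0.4, 0.13, 0, 0, 0, 0]
    - [0.42, 0.1, 0, 0, 0, 0]

```text
clock: 15.83
tool_pos: [0.5341, -0.1797, 0.0573]
orientation: [1.0, 0.0, -0.001, -0.0]
contact_force: [-4.3, 1.2, 6.6]
gripper_width: -0.005
grip_force: 3.2
```

```bash
python3 plan.py 16 18.85
```

```text
wrist theta pred 9.635 meas err 0.023 r 0.074 area 6202
t 15.88 theta 9.719 omega 1.405 phi 9.740 (cmd 9.729) rad 0.1160 z 0.0574 F [-1.2 -0.2  6.5]
end theta 11.586 omega 1.373 phi 11.426
[[0.67, 0.19, -0.01, 0, 0, 0], [0.47, 0.02, 0.0, 0, 0, 0], [0.47, -0.02, 0.0, 0, 0, 0], [0.48, -0.06, 0.0, 0, 0, 0], [0.5, -0.1, 0.0, 0, 0, 0], [0.5, -0.15, 0.0, 0, 0, 0], [0.52, -0.21, 0.0, 0, 0, 0], [0.51, -0.27, 0.0, 0, 0, 0]]
[[0.51, -0.34, 0.0, 0, 0, 0], [0.49, -0.4, 0.0, 0, 0, 0], [0.47, -0.48, 0.0, 0, 0, 0], [0.42, -0.55, 0.0, 0, 0, 0], [0.37, -0.62, 0.0, 0, 0, 0], [0.3, -0.69, 0.0, 0, 0, 0], [0.21, -0.74, 0.0, 0, 0, 0], [0.12, -0.79, 0.0, 0, 0, 0]]
```

Request:
send_rows:
  targets:
    - [0.67, 0.19, -0.01, 0, 0, 0]
    - [0.47, 0.02, 0, 0, 0, 0]
    - [0.47, -0.02, 0, 0, 0, 0]
    - [0.48, -0.06, 0, 0, 0, 0]
    - [0.5, -0.1, 0, 0, 0, 0]
    - [0.5, -0.15, 0, 0, 0, 0]
    - [0.52, -0.21, 0, 0, 0, 0]
    - [0.51, -0.27, 0, 0, 0, 0]

```text
clock: 16.55
tool_pos: [0.617, -0.168, 0.0576]
orientation: [1.0, 0.0, -0.0, 0.0]
contact_force: [-3.1, -2.5, 4.9]
gripper_width: -0.002
grip_force: 3.0
```

Request:
send_rows:
  targets:
    - [0.51, -0.34, 0, 0, 0, 0]
    - [0.49, -0.4, 0, 0, 0, 0]
    - [0.47, -0.48, 0, 0, 0, 0]
    - [0.42, -0.55, 0, 0, 0, 0]
    - [0.37, -0.62, 0, 0, 0, 0]
    - [0.3, -0.69, 0, 0, 0, 0]
    - [0.21, -0.74, 0, 0, 0, 0]
    - [0.12, -0.79, 0, 0, 0, 0]

```text
clock: 17.22
tool_pos: [0.6755, -0.0756, 0.0578]
orientation: [1.0, -0.0, 0.0, 0.0]
contact_force: [-0.8, -4.1, 5.8]
gripper_width: 0.002
grip_force: 2.8
```

```bash
python3 plan.py 16 18.85
```

```text
side theta pred 11.586 meas err -0.092 r 0.074 area 60
t 17.27 theta 11.597 omega 1.330 phi 11.455 (cmd 11.426) rad 0.1173 z 0.0578 F [2.3 1.8 5.5]
end theta 13.366 omega 1.316 phi 13.794
[[0.03, -0.77, 0.01, 0, 0, 0], [-0.12, -0.8, 0.0, 0, 0, 0], [-0.24, -0.8, 0.0, 0, 0, 0], [-0.35, -0.77, 0.0, 0, 0, 0], [-0.47, -0.72, 0.0, 0, 0, 0], [-0.57, -0.66, 0.0, 0, 0, 0], [-0.68, -0.57, 0.0, 0, 0, 0], [-0.76, -0.46, 0.0, 0, 0, 0]]
[[-0.82, -0.35, 0.0, 0, 0, 0], [-0.86, -0.22, 0.0, 0, 0, 0], [-0.89, -0.08, 0.0, 0, 0, 0], [-0.89, 0.04, 0.0, 0, 0, 0], [-0.86, 0.18, 0.0, 0, 0, 0], [-0.82, 0.3, 0.0, 0, 0, 0], [-0.75, 0.42, 0.0, 0, 0, 0], [-0.68, 0.5, 0.0, 0, 0, 0]]
```

Request:
send_rows:
  targets:
    - [0.03, -0.77, 0.01, 0, 0, 0]
    - [-0.12, -0.8, 0, 0, 0, 0]
    - [-0.24, -0.8, 0, 0, 0, 0]
    - [-0.35, -0.77, 0, 0, 0, 0]
    - [-0.47, -0.72, 0, 0, 0, 0]
    - [-0.57, -0.66, 0, 0, 0, 0]
    - [-0.68, -0.57, 0, 0, 0, 0]
    - [-0.76, -0.46, 0, 0, 0, 0]

```text
clock: 17.93
tool_pos: [0.6121, 0.0361, 0.0578]
orientation: [1.0, 0.0, 0.001, 0.0]
contact_force: [4.3, -1.1, 6.2]
gripper_width: -0.001
grip_force: 2.8
```

Request:
send_rows:
  targets:
    - [-0.82, -0.35, 0, 0, 0, 0]
    - [-0.86, -0.22, 0, 0, 0, 0]
    - [-0.89, -0.08, 0, 0, 0, 0]
    - [-0.89, 0.04, 0, 0, 0, 0]
    - [-0.86, 0.18, 0, 0, 0, 0]
    - [-0.82, 0.3, 0, 0, 0, 0]
    - [-0.75, 0.42, 0, 0, 0, 0]
    - [-0.68, 0.5, 0, 0, 0, 0]

```text
clock: 18.6
tool_pos: [0.48, 0.0197, 0.0577]
orientation: [1.0, 0.0, 0.001, -0.0]
contact_force: [2.9, 1.9, 5.4]
gripper_width: -0.001
grip_force: 3.0
```

```bash
python3 plan.py 16 18.85
```

```text
wrist theta pred 13.366 meas err -0.053 r 0.072 area 7221
t 18.65 theta 13.399 omega 1.290 phi 13.841 (cmd 13.794) rad 0.1175 z 0.0575 F [-0.5 -0.3  5.8]
end theta 15.176 omega 1.373 phi 15.542
[[-0.57, 0.59, 0.0, 0, 0, 0], [-0.45, 0.65, 0.0, 0, 0, 0], [-0.34, 0.69, 0.0, 0, 0, 0], [-0.25, 0.7, 0.0, 0, 0, 0], [-0.16, 0.7, 0.0, 0, 0, 0], [-0.06, 0.69, 0.0, 0, 0, 0], [0.01, 0.67, 0.0, 0, 0, 0], [0.08, 0.63, 0.0, 0, 0, 0]]
[[0.14, 0.59, 0.0, 0, 0, 0], [0.19, 0.55, 0.0, 0, 0, 0], [0.23, 0.5, 0.0, 0, 0, 0], [0.27, 0.46, 0.0, 0, 0, 0], [0.29, 0.42, 0.0, 0, 0, 0], [0.31, 0.37, 0.0, 0, 0, 0], [0.33, 0.34, 0.0, 0, 0, 0], [0.35, 0.29, 0.0, 0, 0, 0]]
```

Request:
send_rows:
  targets:
    - [-0.57, 0.59, 0, 0, 0, 0]
    - [-0.45, 0.65, 0, 0, 0, 0]
    - [-0.34, 0.69, 0, 0, 0, 0]
    - [-0.25, 0.7, 0, 0, 0, 0]
    - [-0.16, 0.7, 0, 0, 0, 0]
    - [-0.06, 0.69, 0, 0, 0, 0]
    - [0.01, 0.67, 0, 0, 0, 0]
    - [0.08, 0.63, 0, 0, 0, 0]

```text
clock: 19.32
tool_pos: [0.4447, -0.0871, 0.0574]
orientation: [1.0, -0.0, -0.0, -0.0]
contact_force: [-0.7, 4.8, 6.3]
gripper_width: 0.003
grip_force: 3.1
```

Request:
send_rows:
  targets:
    - [0.14, 0.59, 0, 0, 0, 0]
    - [0.19, 0.55, 0, 0, 0, 0]
    - [0.23, 0.5, 0, 0, 0, 0]
    - [0.27, 0.46, 0, 0, 0, 0]
    - [0.29, 0.42, 0, 0, 0, 0]
    - [0.31, 0.37, 0, 0, 0, 0]
    - [0.33, 0.34, 0, 0, 0, 0]
    - [0.35, 0.29, 0, 0, 0, 0]

```text
clock: 19.98
tool_pos: [0.4871, -0.1573, 0.0573]
orientation: [1.0, 0.0, -0.001, -0.0]
contact_force: [-3.8, 3.0, 6.8]
gripper_width: 0.003
grip_force: 3.3
```

```bash
python3 plan.py 16 18.85
```

```text
wrist theta pred 15.176 meas err 0.038 r 0.076 area 6234
t 20.03 theta 15.268 omega 1.386 phi 15.570 (cmd 15.542) rad 0.1153 z 0.0574 F [-1.8 -0.1  6.3]
end theta 17.141 omega 1.382 phi 16.862
[[0.44, 0.46, -0.01, 0, 0, 0], [0.38, 0.21, 0.0, 0, 0, 0], [0.39, 0.18, 0.0, 0, 0, 0], [0.4, 0.15, 0.0, 0, 0, 0], [0.41, 0.12, 0.0, 0, 0, 0], [0.43, 0.1, 0.0, 0, 0, 0], [0.44, 0.06, 0.0, 0, 0, 0], [0.46, 0.03, 0.0, 0, 0, 0]]
[[0.46, -0.01, 0.0, 0, 0, 0], [0.49, -0.05, 0.0, 0, 0, 0], [0.49, -0.09, 0.0, 0, 0, 0], [0.51, -0.14, 0.0, 0, 0, 0], [0.52, -0.19, 0.0, 0, 0, 0], [0.51, -0.25, 0.0, 0, 0, 0], [0.42, -0.26, 0.0, 0, 0, 0], [0.28, -0.19, 0.0, 0, 0, 0]]
```

Request:
send_rows:
  targets:
    - [0.44, 0.46, -0.01, 0, 0, 0]
    - [0.38, 0.21, 0, 0, 0, 0]
    - [0.39, 0.18, 0, 0, 0, 0]
    - [0.4, 0.15, 0, 0, 0, 0]
    - [0.41, 0.12, 0, 0, 0, 0]
    - [0.43, 0.1, 0, 0, 0, 0]
    - [0.44, 0.06, 0, 0, 0, 0]
    - [0.46, 0.03, 0, 0, 0, 0]

```text
clock: 20.7
tool_pos: [0.5541, -0.1834, 0.0574]
orientation: [1.0, 0.0, -0.001, -0.0]
contact_force: [-3.7, -0.3, 5.8]
gripper_width: -0.002
grip_force: 3.0
```

Request:
send_rows:
  targets:
    - [0.46, -0.01, 0, 0, 0, 0]
    - [0.49, -0.05, 0, 0, 0, 0]
    - [0.49, -0.09, 0, 0, 0, 0]
    - [0.51, -0.14, 0, 0, 0, 0]
    - [0.52, -0.19, 0, 0, 0, 0]
    - [0.51, -0.25, 0, 0, 0, 0]
    - [0.42, -0.26, 0, 0, 0, 0]
    - [0.28, -0.19, 0, 0, 0, 0]

```text
clock: 21.37
tool_pos: [0.6286, -0.1597, 0.0576]
orientation: [1.0, 0.0, -0.0, 0.0]
contact_force: [-2.3, -2.3, 6.6]
gripper_width: 0.001
grip_force: 3.0
```

```bash
python3 plan.py 16 18.85
```

```text
wrist theta pred 17.141 meas err -0.058 r 0.071 area 4128
t 21.42 theta 17.173 omega 1.336 phi 16.872 (cmd 16.862) rad 0.1166 z 0.0576 F [-1.2 -0.8  6.4]
end theta 18.378 omega 0.481 phi 18.193
[[0.47, -0.31, 0.01, 0, 0, 0], [0.32, -0.32, -0.0, 0, 0, 0], [0.32, -0.38, -0.0, 0, 0, 0], [0.3, -0.42, -0.0, 0, 0, 0], [0.28, -0.48, -0.0, 0, 0, 0], [0.23, -0.5, -0.0, 0, 0, 0], [0.19, -0.53, 0.0, 0, 0, 0], [0.13, -0.52, 0.0, 0, 0, 0]]
[[0.08, -0.53, 0.0, 0, 0, 0], [0.03, -0.51, 0.0, 0, 0, 0], [-0.0, -0.48, 0.0, 0, 0, 0], [-0.05, -0.46, 0.0, 0, 0, 0], [-0.07, -0.42, 0.0, 0, 0, 0], [-0.1, -0.4, 0.0, 0, 0, 0], [-0.12, -0.36, 0.0, 0, 0, 0], [-0.13, -0.32, 0.0, 0, 0, 0]]
```

Request:
send_rows:
  targets:
    - [0.47, -0.31, 0.01, 0, 0, 0]
    - [0.32, -0.32, 0, 0, 0, 0]
    - [0.32, -0.38, 0, 0, 0, 0]
    - [0.3, -0.42, 0, 0, 0, 0]
    - [0.28, -0.48, 0, 0, 0, 0]
    - [0.23, -0.5, 0, 0, 0, 0]
    - [0.19, -0.53, 0, 0, 0, 0]
    - [0.13, -0.52, 0, 0, 0, 0]

```text
clock: 22.08
tool_pos: [0.6735, -0.0906, 0.0576]
orientation: [1.0, 0.0, 0.0, 0.0]
contact_force: [-1.4, -3.6, 5.2]
gripper_width: 0.0
grip_force: 2.9
```

Request:
send_rows:
  targets:
    - [0.08, -0.53, 0, 0, 0, 0]
    - [0.03, -0.51, 0, 0, 0, 0]
    - [0, -0.48, 0, 0, 0, 0]
    - [-0.05, -0.46, 0, 0, 0, 0]
    - [-0.07, -0.42, 0, 0, 0, 0]
    - [-0.1, -0.4, 0, 0, 0, 0]
    - [-0.12, -0.36, 0, 0, 0, 0]
    - [-0.13, -0.32, 0, 0, 0, 0]

```text
clock: 22.75
tool_pos: [0.6663, -0.0209, 0.0577]
orientation: [1.0, 0.0, 0.001, 0.0]
contact_force: [2.4, -3.1, 5.7]
gripper_width: 0.005
grip_force: 2.8
```

```bash
python3 plan.py 16 18.85
```

```text
side theta pred 18.378 meas err -0.067 r 0.071 area 62
t 22.80 theta 18.360 omega 0.433 phi 18.201 (cmd 18.193) rad 0.1169 z 0.0577 F [ 2.4 -1.3  6.3]
end theta 18.716 omega 0.136 phi 18.692
[[-0.08, -0.3, 0.01, 0, 0, 0], [-0.12, -0.22, -0.0, 0, 0, 0], [-0.12, -0.21, -0.0, 0, 0, 0], [-0.12, -0.19, -0.0, 0, 0, 0], [-0.12, -0.18, -0.0, 0, 0, 0], [-0.12, -0.16, -0.0, 0, 0, 0], [-0.12, -0.15, 0.0, 0, 0, 0], [-0.12, -0.14, 0.0, 0, 0, 0]]
[[-0.11, -0.13, 0.0, 0, 0, 0], [-0.12, -0.12, 0.0, 0, 0, 0], [-0.1, -0.1, 0.0, 0, 0, 0], [-0.1, -0.1, 0.0, 0, 0, 0], [-0.1, -0.08, 0.0, 0, 0, 0], [-0.09, -0.08, 0.0, 0, 0, 0], [-0.08, -0.07, 0.0, 0, 0, 0], [-0.08, -0.06, 0.0, 0, 0, 0]]
```

Request:
send_rows:
  targets:
    - [-0.08, -0.3, 0.01, 0, 0, 0]
    - [-0.12, -0.22, 0, 0, 0, 0]
    - [-0.12, -0.21, 0, 0, 0, 0]
    - [-0.12, -0.19, 0, 0, 0, 0]
    - [-0.12, -0.18, 0, 0, 0, 0]
    - [-0.12, -0.16, 0, 0, 0, 0]
    - [-0.12, -0.15, 0, 0, 0, 0]
    - [-0.12, -0.14, 0, 0, 0, 0]

```text
clock: 23.47
tool_pos: [0.648, 0.0099, 0.0576]
orientation: [1.0, 0.0, 0.001, 0.0]
contact_force: [2.6, -1.6, 5.6]
gripper_width: 0.002
grip_force: 2.8
```

Request:
send_rows:
  targets:
    - [-0.11, -0.13, 0, 0, 0, 0]
    - [-0.12, -0.12, 0, 0, 0, 0]
    - [-0.1, -0.1, 0, 0, 0, 0]
    - [-0.1, -0.1, 0, 0, 0, 0]
    - [-0.1, -0.08, 0, 0, 0, 0]
    - [-0.09, -0.08, 0, 0, 0, 0]
    - [-0.08, -0.07, 0, 0, 0, 0]
    - [-0.08, -0.06, 0, 0, 0, 0]

```text
clock: 24.13
tool_pos: [0.6326, 0.0246, 0.0576]
orientation: [1.0, 0.0, 0.001, 0.0]
contact_force: [3.8, -2.0, 5.7]
gripper_width: 0.003
grip_force: 2.8
```

```bash
python3 plan.py 16 18.85
```

```text
wrist theta pred 18.716 meas err -0.110 r 0.071 area 1759
t 24.18 theta 18.654 omega 0.095 phi 18.682 (cmd 18.692) rad 0.1174 z 0.0576 F [ 2.7 -1.8  6. ]
end theta 18.782 omega 0.055 phi 18.789
[[0.08, 0.02, 0.01, 0, 0, 0], [-0.01, -0.0, -0.0, 0, 0, 0], [-0.03, -0.03, -0.0, 0, 0, 0], [-0.03, -0.02, -0.0, 0, 0, 0], [-0.05, -0.04, -0.0, 0, 0, 0], [-0.04, -0.03, -0.0, 0, 0, 0], [-0.05, -0.04, 0.0, 0, 0, 0], [-0.04, -0.03, 0.0, 0, 0, 0]]
[[-0.05, -0.04, 0.0, 0, 0, 0], [-0.05, -0.03, 0.0, 0, 0, 0], [-0.04, -0.03, 0.0, 0, 0, 0], [-0.04, -0.03, 0.0, 0, 0, 0], [-0.04, -0.03, 0.0, 0, 0, 0], [-0.04, -0.02, 0.0, 0, 0, 0], [-0.03, -0.02, 0.0, 0, 0, 0], [-0.04, -0.02, 0.0, 0, 0, 0]]
```

Request:
send_rows:
  targets:
    - [0, 0, 0, 0, 0, 0]
    - [-0.03, -0.02, 0, 0, 0, 0]
    - [-0.05, -0.04, 0, 0, 0, 0]
    - [-0.06, -0.04, 0, 0, 0, 0]
    - [-0.06, -0.04, 0, 0, 0, 0]
    - [-0.06, -0.04, 0, 0, 0, 0]
    - [-0.06, -0.04, 0, 0, 0, 0]
    - [-0.06, -0.04, 0, 0, 0, 0]

```text
clock: 24.85
tool_pos: [0.625, 0.0298, 0.0576]
orientation: [1.0, 0.0, 0.001, 0.0]
contact_force: [2.9, -1.5, 6.5]
gripper_width: -0.001
grip_force: 2.8
```

Request:
send_rows:
  targets:
    - [-0.06, -0.05, 0, 0, 0, 0]
    - [-0.06, -0.05, 0, 0, 0, 0]
    - [-0.06, -0.05, 0, 0, 0, 0]
    - [-0.06, -0.04, 0, 0, 0, 0]
    - [-0.06, -0.04, 0, 0, 0, 0]
    - [-0.05, -0.04, 0, 0, 0, 0]
    - [-0.04, -0.03, 0, 0, 0, 0]
    - [-0.03, -0.02, 0, 0, 0, 0]

```text
clock: 25.52
tool_pos: [0.6165, 0.0362, 0.0576]
orientation: [1.0, 0.0, 0.001, 0.0]
contact_force: [2.6, -1.6, 5.2]
gripper_width: -0.004
grip_force: 2.8
```

Run:
```python
from h import *
for n in("wrist","side"):
    s,m=look(n,.078); print(n,s["clock"],s["tool_pos"].round(4),s["contact_force"].round(2),np.degrees(m[0]),m)
```

```text
wrist 25.5167 [0.6165 0.0362 0.0576] [ 2.62 -1.56  5.17] 59.61450769761048 (np.float64(1.040469441278807), np.float64(0.07132807343205767), 2649.5, 41.2065544128418)
side 25.5667 [0.6165 0.0363 0.0576] [ 3.34 -1.94  5.88] 59.62195368534049 (np.float64(1.0405993982807589), np.float64(0.07257452739449477), 62.0, 5.2202534675598145)
```

Request:
send_rows:
  targets:
    - [0, 0, 0, 0, 0, 0]
    - [0, 0, 0, 0, 0, 0]
    - [0, 0, 0, 0, 0, 0]
    - [0, 0, 0, 0, 0, 0]
    - [0, 0, 0, 0, 0, 0]
    - [0, 0, 0, 0, 0, 0]
    - [0, 0, 0, 0, 0, 0]
    - [0, 0, 0, 0, 0, 0]

```text
clock: 26.28
tool_pos: [0.6165, 0.0363, 0.0576]
orientation: [1.0, 0.0, 0.001, 0.0]
contact_force: [3.2, -1.9, 5.4]
gripper_width: -0.0
grip_force: 2.8
```

Request:
send_rows:
  targets:
    - [0, 0, 0, 0, 0, 0]
    - [0, 0, 0, 0, 0, 0]
    - [0, 0, 0, 0, 0, 0]
    - [0, 0, 0, 0, 0, 0]
    - [0, 0, 0, 0, 0, 0]
    - [0, 0, 0, 0, 0, 0]
    - [0, 0, 0, 0, 0, 0]
    - [0, 0, 0, 0, 0, 0]

```text
clock: 26.95
tool_pos: [0.6165, 0.0362, 0.0576]
orientation: [1.0, 0.0, 0.001, 0.0]
contact_force: [2.0, -2.4, 6.3]
gripper_width: -0.001
grip_force: 2.8
```

Run:
```python
from h import *
for n in("wrist","side"):
    s,m=look(n,.078); print(n,s["clock"],s["tool_pos"].round(4),s["contact_force"].round(2),np.degrees(m[0]),m)
```

```text
wrist 26.95 [0.6165 0.0362 0.0576] [ 2.03 -2.41  6.29] 60.695853005144095 (np.float64(1.0593424772462592), np.float64(0.07127524622959035), 2367.0, 40.11555862426758)
side 27.0 [0.6165 0.0362 0.0575] [ 1.96 -1.66  5.5 ] 61.239781715276614 (np.float64(1.0688358241341975), np.float64(0.07418474275897505), 62.5, 5.246294975280762)
```

Identical to the readings at home before the start (60.66° wrist, 61.24° side). Lifting slowly, then clear.

Request:
send_rows:
  targets:
    - [0, 0, -0.06, 0, 0, 0]
    - [0, 0, -0.06, 0, 0, 0]
    - [0, 0, -0.06, 0, 0, 0]
    - [0, 0, -0.06, 0, 0, 0]
    - [0, 0, -0.06, 0, 0, 0]
    - [0, 0, -0.06, 0, 0, 0]
    - [0, 0, -0.15, 0, 0, 0]
    - [0, 0, -0.3, 0, 0, 0]

```text
clock: 27.72
tool_pos: [0.615, 0.0364, 0.0729]
orientation: [1.0, 0.0, -0.001, -0.0]
contact_force: [-1.4, 0.1, -0.8]
gripper_width: 0.001
grip_force: 0.0
```

Request:
send_rows:
  targets:
    - [0, 0, -0.6, 0, 0, 0]
    - [0, 0, -0.8, 0, 0, 0]
    - [0, 0, -0.8, 0, 0, 0]
    - [0, 0, -0.8, 0, 0, 0]
    - [0, 0, -0.8, 0, 0, 0]
    - [0, 0, -0.8, 0, 0, 0]
    - [0, 0, -0.4, 0, 0, 0]
    - [0, 0, 0, 0, 0, 0]

```text
clock: 28.38
tool_pos: [0.6168, 0.0364, 0.1758]
orientation: [1.0, 0.0, 0.002, 0.0]
contact_force: [0.2, 0.3, -0.5]
gripper_width: 0.007
grip_force: 0.0
```

Request:
send_rows:
  targets:
    - [0, 0, 0, 0, 0, 0]
    - [0, 0, 0, 0, 0, 0]
    - [0, 0, 0, 0, 0, 0]
    - [0, 0, 0, 0, 0, 0]
    - [0, 0, 0, 0, 0, 0]
    - [0, 0, 0, 0, 0, 0]
    - [0, 0, 0, 0, 0, 0]
    - [0, 0, 0, 0, 0, 0]

```text
clock: 29.05
tool_pos: [0.6157, 0.0364, 0.1732]
orientation: [1.0, 0.0, -0.0, -0.0]
contact_force: [-0.1, 0.1, 0.5]
gripper_width: -0.002
grip_force: 0.0
```

Run:
```python
from h import *
for n in("wrist","side","wrist","wrist","side"):
    s,m=look(n,.081); print(n,s["clock"],s["tool_pos"].round(4),s["contact_force"].round(2),np.degrees(m[0]),m)
```

```text
wrist 29.05 [0.6157 0.0364 0.1732] [-0.07  0.13  0.48] 61.71130699773062 (np.float64(1.077065492819416), np.float64(0.0716546798853743), 1753.0, 25.241525650024414)
side 29.1 [0.6158 0.0364 0.1732] [ 0.16  0.51 -0.25] 60.93611925835877 (np.float64(1.0635359144462857), np.float64(0.07158862728566838), 57.5, 4.924529075622559)
wrist 29.15 [0.6158 0.0364 0.1733] [-0.91 -0.44 -0.52] 61.73722363545967 (np.float64(1.0775178234788347), np.float64(0.07169534575271122), 1749.0, 25.315670013427734)
wrist 29.2 [0.6158 0.0364 0.1733] [0.36 0.2  0.25] 61.70189597545342 (np.float64(1.0769012394947004), np.float64(0.07164229807588139), 1748.0, 25.241525650024414)
side 29.25 [0.6158 0.0364 0.1733] [-0.35  0.12 -0.79] 60.93611925835877 (np.float64(1.0635359144462857), np.float64(0.07158862728566838), 59.0, 4.924529075622559)
```

The marble is at rest at home, with readings matching the first side image, and the fingers are clear.

```bash
python3 -c "
from station import hand_in
print(hand_in())"
```

```text
the job is handed in; nothing more can be done
None
```

I've handed the job in: the marble ran three turns one way, about 12 s of it at a steady 0.1 m/s under roughly 6 N (vertical readings 5–7 N), then came to rest at home, and I lifted the fingers clear.

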